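Walk the cleaner canister onto its pad

ROBOT

A 6-joint arm with a two-finger parallel gripper is mounted at the origin on the work surface. World frame = base frame: x ahead of the robot, y to its left, z up, the work surface at z = 0. Lengths are in mm, angles in rad, forces in N, time in s.
With the tool pointing down it reaches from about 375 to 925 mm from the base axis. Payload 5.7 kg.
Tool frame: the origin (TCP) lies midway between the tips of the shut fingers; the grasp point (between the pads) lies 19 mm behind it; z points along the fingers, y is the line along which they close (so a half turn about z gives the same grasp; the last joint's range is limited). The gripper opens to 88 mm and grips with 3 to 60 N. Pads are 20 mm wide; open, the fingers measure 115 mm over their backs; the gripper's body (75 mm by 178 mm) begins 61 mm behind the grasp point.
Start: joints at [-1.307, 0.359, 1.51, -0, 1.272, -0.115], TCP at [221.866, -557.438, 222.623] pointing down, gripper open.
Joint ranges: [-2.97, 2.97], [-1.01, 2.36], [0.21, 2.38], [-0.96, 4.11], [0.2, 2.71], [-2.98, 2.98]. Speed limits (rad/s): [2.39, 2.39, 3.14, 3.14, 3.14, 3.14].

INTERFACE

Orientations are given as a rotation vector (axis times angle).
In Python, from workcell import ctrl, optics gives the robot as it stands.
- The arm moves only by the shell command python3 -m pendant 'ROWS' [FORCE]. ROWS is JSON, a list of rows, each an object with "grip": the gripper's target within -1 to 1 (fully open at 1, half-way at 0, shut at -1); "linear": the shift along the tool's x, y, z in mm, a list of three; "twist": the turn about the tool's z in rad. A call has 1 to 8 rows; each row shifts and turns the commanded pose from where the row before left it, along the tool's axes as they then stand; what a row does not reach is not made up. A row lasts 1/10 s, in which the tool goes at most 50 mm and 8.59 degrees, less where a joint would pass 70% of its speed; a pose out of reach is approached as far as the arm can. A call is refused whole if a number of a shift passes 50 or a number of a turn 0.15, either way. A call with a gripper value outside its range is refused whole. The fingers move at their own pace and stop on an object; FORCE is the grip in N (left out, the last holds). Time passes only in rows, so rows that do not move let the fingers close. It gives the time, the measured TCP pose, the force, the opening and the grip force at its end, in the units of the state.
- ctrl.read_state(): the state, without advancing time (a new reading comes with each control period).
- optics.read_camera(name): name is "scene" or "top" or "wrist"; returns a dict with "pixels" (384x512x3 uint8, blue, green, red), "fx", "fy", "cx", "cy" (pixels), "k1" (the pictures are not rectified: a ray, as slopes to the right and down, at radius r is drawn at 1 + k1 r^2 times it, then the intrinsics apply), "R" (3x3) and "t" (3): a world point X has camera coordinates R X + t. Camera axes: x right, y down, z forward; pixel columns grow to the right and rows downward; lengths in mm; the calibration is good to about 2 mm. A picture is of the moment at which its call begins. There is no depth.
- ctrl.finish_job(): hands the job in; it is judged then, once.
The state is a dict: "time_s": time; "qpos": joint angles; "joint_vel": joint speeds; "effort": joint torques, N m; "ee_pos": TCP position; "eef_rot": TCP orientation; "ft_force": force on the tool from outside, world axes, zero at the start; "ft_torque": the same for the moment, N m; "grip_width": finger opening in mm; "finger_force": force on a finger pad.
Only numpy, scipy, OpenCV 4.12 (cv2) and the standard library are available. Lean on these libraries where they do the work, as an engineer would, in place of code of your own. Each camera call takes 0.05 s, during which the arm holds its last target. There are 200 camera calls.

TASK

The handle of the tall white cleaner canister is cracked and must not carry its weight, so walk the canister forward onto the dark rubber pad in two steps without ever lifting it clear of the counter. Holding it by the handle, tip it up on its plain end until the cap end is 2 or 3 cm off the counter, swing the raised cap end well forward about the planted end and set it down flat; then tip it up just as far on its cap end and swing the plain end forward to match. Leave it standing upright and let go, centred on the pad and square with it.

Things in the scene. Friction and masses are not known exactly. Their poses are not given: they have to be found in the camera images.
- canister: tall flat white canister, 0.6-0.95 kg, the only thing with a handle. Base 64 (x) by 140 mm (y), 171 mm high to the shoulder. Origin: centre of underside; x = forward (away from the robot), y = to the cap end (robot's left, both within 25 deg), z up. Handle: bar along y on two posts, 24 mm thick in x, y -56 to 29 mm, z 198 to 220 mm, open below for y -40 to 15; grip it across x near y = 0
- cap_end (a point): middle of the short bottom edge at the cap end: (0, 70, 0) mm in the canister's frame. The grey screw cap, 30 mm wide, stands on the shoulder at y = 48 mm, its top at z = 191 mm
- plain_end (a point): middle of the other short bottom edge: at (0, -70, 0) mm in the canister's frame
- pad: flat dark rubber pad, 84 (x) by 160 mm (y), so thin that the canister stands on it at z = 0. Origin at its centre on the counter; axes as the canister's when it stands right. It lies 60 to 85 mm ahead of the canister's start (centre to centre), 14 to 28 mm toward the plain end, turned at most 5 degrees from it, so one swing about each end gets there
Mind the look-alikes: they are no part of the job. What is shaped like the canister but yellow is not meant.

How it is judged (in metres and radians):
On the way, in this order (a step that is already met when the one before it is completed fails the run):
1. the canister is tipped up on its plain end: the cap end's bottom edge over 15 mm up, the plain end still on the counter (under 12 mm) (height (world z) of cap_end above 0.015 m and height (world z) of plain_end below 0.012 m), for 0.1 s.
2. it is set down flat (both ends under 6 mm) with the cap end swung forward, over 10 degrees out of line with the pad, the plain end within 30 mm of where it began (height (world z) of each of cap_end, plain_end below 0.006 m and angle between the y axis of canister and the y axis of pad, either way round above 0.175 rad and distance of plain_end from where it was at the start of the episode below 0.03 m), for 0.1 s.
3. it is tipped up on its cap end: the plain end's bottom edge over 15 mm up, the cap end still on the counter (under 12 mm) (height (world z) of plain_end above 0.015 m and height (world z) of cap_end below 0.012 m), for 0.1 s.
At the end, for the whole second after the job is handed in: the canister stands upright (within 3 degrees) and at rest on the counter, its centre within 20 mm of the pad's centre along each of the pad's axes and its long side within about 11 degrees of the pad's (x of canister in the frame of pad between -0.02 and 0.02 m and y of canister in the frame of pad between -0.02 and 0.02 m and angle between the y axis of canister and the y axis of pad, either way round below 0.19 rad and angle between canister's own z axis and vertical below 0.05 rad and height (world z) of canister below 0.006 m and linear speed of canister below 0.02 m/s); the robot touches nothing.
It fails at once if the canister is lifted clear (both end edges over 12 mm up) (height (world z) of each of cap_end, plain_end above 0.012 m).
It fails at once if the canister is toppled (tilted over 40 degrees) (angle between canister's own z axis and vertical above 0.7 rad).
It also fails if it takes over 43 s, if anything falls off the work surface, if the arm or the gripper's body presses on something with over 40 N, if the wrist force passes 120 N, or if a joint passes its speed limit or range.

## Working session

There is one attempt and no reset: what is moved stays moved. The work goes in short steps, Python scripts to look and compute and a shell command to move; the robot and the scene stay as the last step left them, time stands still between calls to the robot, and variables do not carry over. Pictures are saved under pics/ and viewed, at most 10 in all, crops included, and the job is handed in when it is done.

```bash
mkdir -p pics
cat > h.py <<'E'
import numpy as np,cv2
from workcell import ctrl,optics
def ray(c,u,v):
    K=np.array([[c['fx'],0,c['cx']],[0,c['fy'],c['cy']],[0,0,1.]])
    p=cv2.undistortPoints(np.array([[[u,v]]],float),K,np.array([c['k1'],0,0,0.]))[0,0]
    R=np.array(c['R']);t=np.array(c['t'])
    return -R.T@t,R.T@np.array([p[0],p[1],1])
def at(c,u,v,z):
    o,d=ray(c,u,v);return (o+d*(z-o[2])/d[2]).round(1)
def proj(c,X):
    K=np.array([[c['fx'],0,c['cx']],[0,c['fy'],c['cy']],[0,0,1.]])
    return cv2.projectPoints(np.array(X,float).reshape(-1,3),cv2.Rodrigues(np.array(c['R'],float))[0],np.array(c['t'],float),K,np.array([c['k1'],0,0,0.]))[0][:,0]
E
python3 - <<'E'
from h import *
import pickle
C={n:optics.read_camera(n) for n in('scene','top')}
pickle.dump(C,open('c0.pkl','wb'))
for n in C: 
    cv2.imwrite(f'pics/{n}0.png',cv2.resize(C[n]['pixels'],(768,576))); print(n,-np.array(C[n]['R']).T@C[n]['t'])
s=ctrl.read_state();print(s['eef_rot'],s['time_s'],s['grip_width'])
E
```

```text
scene [ 693.16187808 -141.94119247  916.78327841]
top [410.68417581  -5.06598223 734.74678727]
[-3.08380538e+00 -5.91188378e-01  1.57826596e-04] 0.1 87.71688368505238
```

View pics/scene0.png

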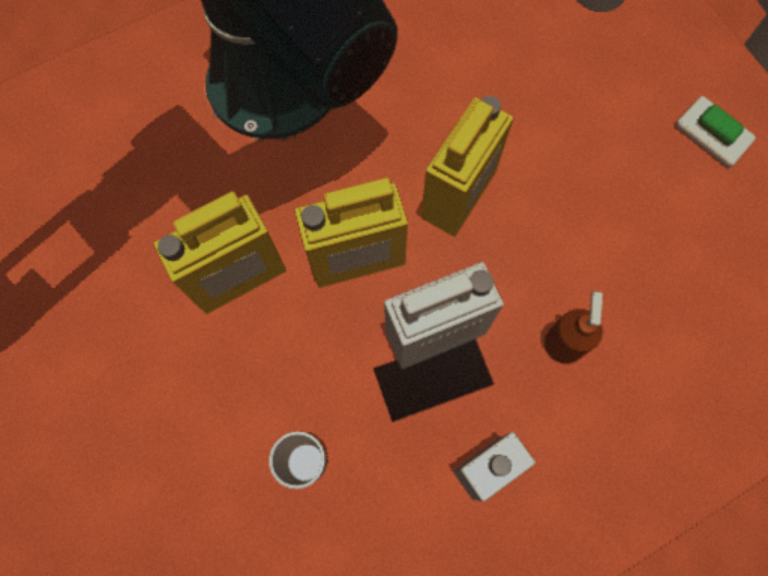

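View pics/top0.png

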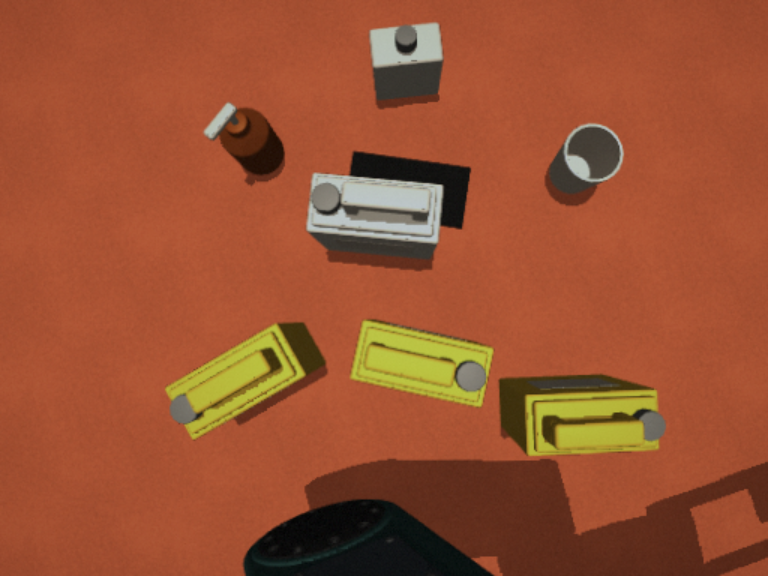

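Candidates for the canister, in the top view: a white tall one with handle and cap at (375,210), a white box with no handle at (406,60), and yellow ones at (240,385), (420,362) and (592,420). I choose the white one with the handle. The pad is the dark rectangle behind it at (410,190). Next is one close crop to check.

Run:
```python
from h import *
import pickle
C=pickle.load(open('c0.pkl','rb'))
a=cv2.resize(C['top']['pixels'][90:185,190:325],None,fx=5.5,fy=5.5,interpolation=cv2.INTER_CUBIC)
cv2.imwrite('pics/tc.png',a)
b=cv2.resize(C['scene']['pixels'][165:290,240:345],None,fx=4.7,fy=4.7,interpolation=cv2.INTER_CUBIC)
cv2.imwrite('pics/sc.png',b)
```

```text
(no output)
```

View pics/tc.png

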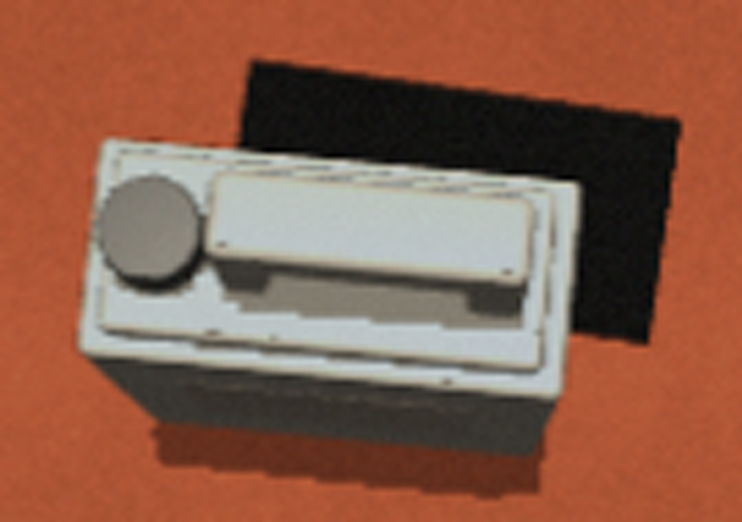

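View pics/sc.png

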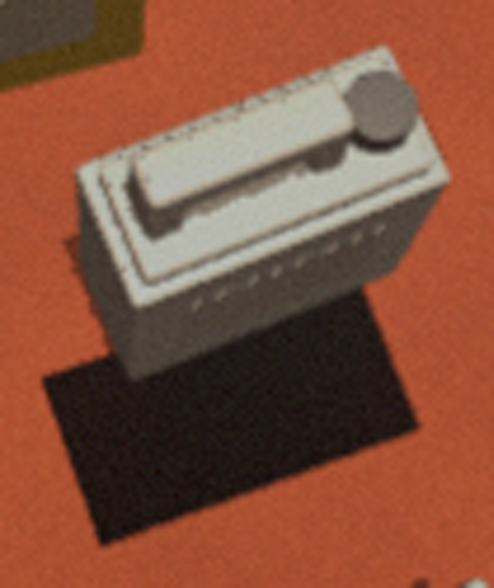

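The crops confirm it: a white canister with a handle bar and the cap at its left (+y) end (top crop (150,232)), with the pad visible behind it.

```bash
cat >> h.py <<'E'
from scipy.optimize import least_squares
def fit(obs,x0):
    # obs: list of (cam, local xyz, u, v); planar pose x,y,yaw
    def f(p):
        c,s=np.cos(p[2]),np.sin(p[2]);r=[]
        for cam,L,u,v in obs:
            X=[p[0]+c*L[0]-s*L[1],p[1]+s*L[0]+c*L[1],L[2]]
            r+=list(proj(cam,X)[0]-[u,v])
        return r
    q=least_squares(f,x0,x_scale=[10,10,.1]);return q.x.round(3),np.array(q.fun).reshape(-1,2).round(1)
E
python3 - <<'E'
from h import *
import pickle
C=pickle.load(open('c0.pkl','rb'));T=C['top'];S=C['scene']
t=lambda L,x,y:(T,L,190+(x+.5)/5.5-.5,90+(y+.5)/5.5-.5)
s=lambda L,x,y:(S,L,240+(x+.5)/4.7-.5,165+(y+.5)/4.7-.5)
P=[t((42,80,0),252,62),t((42,-80,0),680,120),t((-42,-80,0),649,343)]
Q=[s((-42,-80,0),44,378),s((42,-80,0),103,545),s((42,80,0),418,430)]
for o in(P,Q,P+Q):print('pad',*fit(o,[550,-30,-.1])[:1])
print(fit(P+Q,[550,-30,-.1])[1].tolist())
a=[t((32,70,171),104,140),t((32,-70,171),580,184),t((-32,-70,171),564,395),t((-32,70,171),82,352)]
b=[s((-32,-70,171),78,172),s((-32,70,171),385,47),s((32,70,171),448,180),s((32,-70,171),133,303),s((32,-70,0),133,382)]
for o in(a,b,a+b):print('can',fit(o,[500,0,-.1])[0])
r=fit(a+b,[500,0,-.1]);print(r[1].tolist())
E
```

```text
pad [ 5.81415e+02 -1.25470e+01 -1.49000e-01]
pad [ 5.80715e+02 -1.07550e+01 -1.55000e-01]
pad [ 5.81092e+02 -1.17330e+01 -1.52000e-01]
[[-0.7, -0.1], [-0.2, 0.3], [-0.3, 0.5], [-0.8, 0.3], [-0.5, 0.7], [0.5, 0.1]]
can [ 5.23304e+02  2.21690e+01 -9.90000e-02]
can [ 5.27271e+02  2.20100e+01 -1.09000e-01]
can [ 5.25017e+02  2.21390e+01 -1.02000e-01]
[[-1.3, -2.3], [1.9, -2.3], [1.1, 0.3], [-1.8, -0.3], [-2.1, -2.4], [0.3, -2.8], [1.4, -1.5], [-0.5, 0.7], [-1.6, 1.0]]
```

```bash
cat >> h.py <<'E'
from scipy.spatial.transform import Rotation as Rn
def pose():
    s=ctrl.read_state();R=Rn.from_rotvec(s['eef_rot']).as_matrix();return s,np.array(s['ee_pos']),R
def go(x,y,z,yaw=None):
    """print shift in tool axes to TCP xyz, and twist so that tool y points along world angle yaw"""
    s,p,R=pose();a=np.arctan2(R[1,1],R[0,1])
    print('t',s['time_s'],'p',p.round(1),'tool-y ang',a.round(3),'shift',(R.T@(np.array([x,y,z])-p)).round(1),'twist',None if yaw is None else round(-(yaw-a),3),
     'F',np.round(s['ft_force'],1),'w',round(s['grip_width'],1),'f',np.round(s['finger_force'],1))
E
python3 -m pendant '[{"grip":1,"linear":[0,0,-50],"twist":-0.14},{"grip":1,"linear":[0,0,-50],"twist":-0.14},{"grip":1,"linear":[0,0,-10],"twist":-0.14},{"grip":1,"linear":[0,0,0],"twist":-0.14},{"grip":1,"linear":[0,0,0],"twist":-0.14},{"grip":1,"linear":[0,0,0],"twist":-0.14},{"grip":1,"linear":[0,0,0],"twist":-0.14},{"grip":1,"linear":[0,0,0],"twist":-0.11}]' 15
python3 -c "
from h import *
go(526.5,37,320,-.10)"
```

```text
time_s: 0.9
ee_pos: [221.8, -557.1, 332.1]
eef_rot: [-2.325, -2.111, -0.001]
ft_force: [-0.7, 1.7, -0.4]
grip_width: 87.6
finger_force: 0.0
t 0.9 p [ 221.8 -557.1  332.1] tool-y ang -0.097 shift [620.7 246.   12.7] twist 0.003 F [-0.7  1.7 -0.4] w 87.6 f 0.0
```

```bash
python3 -m pendant '[{"grip":1,"linear":[40,16,0],"twist":0},{"grip":1,"linear":[40,16,0],"twist":0},{"grip":1,"linear":[40,16,0],"twist":0},{"grip":1,"linear":[40,16,0],"twist":0},{"grip":1,"linear":[40,16,0],"twist":0},{"grip":1,"linear":[40,16,0],"twist":0},{"grip":1,"linear":[40,16,0],"twist":0},{"grip":1,"linear":[40,16,0],"twist":0}]' >/dev/null
python3 -m pendant '[{"grip":1,"linear":[40,16,0],"twist":0},{"grip":1,"linear":[40,16,0],"twist":0},{"grip":1,"linear":[40,16,0],"twist":0},{"grip":1,"linear":[40,16,0],"twist":0},{"grip":1,"linear":[40,16,0],"twist":0},{"grip":1,"linear":[40,16,0],"twist":0},{"grip":1,"linear":[0,0,0],"twist":0}]' >/dev/null
python3 -c "
from h import *
go(526.5,37,300,-.10)
c=optics.read_camera('wrist');cv2.imwrite('pics/w1.png',c['pixels'])
import pickle;pickle.dump(c,open('cw.pkl','wb'))"
```

```text
t 2.4 p [503.2 -18.9 332.2] tool-y ang -0.097 shift [57.9 17.8 32.4] twist 0.003 F [ 0.1  0.  -0.5] w 87.7 f 0.0
```

View pics/w1.png

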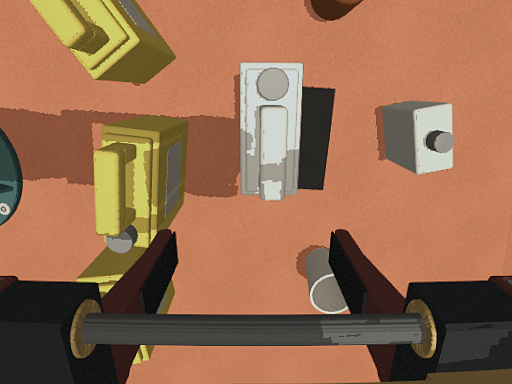

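The wrist view shows the white canister: cap at (273,84), handle from (273,107) down to (271,198), and the pad's far corners at (334,88) and (323,189).

Run:
```python
from h import *
import pickle
c=pickle.load(open('cw.pkl','rb'))
o=[(c,(0,29,220),273.5,107),(c,(0,-56,220),271.5,199)]
print(fit(o,[525,22,-.1]))
a=[(c,(32,70,171),302,64),(c,(-32,70,171),240,64),(c,(-32,-70,171),240,195)]
print(fit(a,[525,22,-.1]), at(c,334,88,0),at(c,323,189,0))
print(proj(c,[[581+42*.988+80*.151,-12-42*.151+80*.988,0],[581+42*.988-80*.151,-12-42*.151-80*.988,0]]))
```

```text
(array([ 5.2432e+02,  2.4267e+01, -1.0000e-01]), array([[ 0. , -1.5],
       [-0. ,  1.8]]))
(array([ 5.24171e+02,  2.20910e+01, -1.04000e-01]), array([[ 2.7, -1.6],
       [-1.9, -2.2],
       [-1. ,  4.9]])) [632.8  60.8   0. ] [610.8 -96.5   0. ]
[[335.19503067  87.95127584]
 [322.79046088 189.51268316]]
```

```bash
python3 -m pendant '[{"grip":1,"linear":[30,9,0],"twist":0},{"grip":1,"linear":[29,8.5,0],"twist":0},{"grip":1,"linear":[0,0,40],"twist":0},{"grip":1,"linear":[0,0,40],"twist":0},{"grip":1,"linear":[0,0,30],"twist":0},{"grip":1,"linear":[0,0,20],"twist":0},{"grip":1,"linear":[0,0,12],"twist":0},{"grip":1,"linear":[0,0,0],"twist":0}]' >/dev/null
python3 -c "
from h import *
go(526,38,190,-.10)"
python3 -m pendant '[{"grip":-1,"linear":[0,0,0],"twist":0},{"grip":-1,"linear":[0,0,0],"twist":0},{"grip":-1,"linear":[0,0,0],"twist":0},{"grip":-1,"linear":[0,0,0],"twist":0},{"grip":-1,"linear":[0,0,0],"twist":0},{"grip":-1,"linear":[0,0,0],"twist":0}]' 15
```

```text
t 3.25 p [523.7  32.8 189.2] tool-y ang -0.103 shift [ 5.4  1.8 -0.8] twist -0.003 F [ 0.   0.2 -0. ] w 87.8 f 0.0
time_s: 3.85
ee_pos: [525.2, 33.8, 190.9]
eef_rot: [2.331, 2.105, 0.001]
ft_force: [0.4, -0.8, -0.7]
grip_width: 43.3
finger_force: 0.0
```

```bash
python3 -m pendant '[{"grip":-1,"linear":[4,0.5,0],"twist":0},{"grip":-1,"linear":[0,0,0],"twist":0},{"grip":-1,"linear":[0,0,0],"twist":0},{"grip":-1,"linear":[0,0,0],"twist":0},{"grip":-1,"linear":[0,0,0],"twist":0},{"grip":-1,"linear":[0,0,0],"twist":0},{"grip":-1,"linear":[0,0,0],"twist":0}]' 15
```

```text
time_s: 4.55
ee_pos: [526.2, 37.9, 190.7]
eef_rot: [-2.332, -2.105, -0.001]
ft_force: [1.1, 2.0, -1.2]
grip_width: 24.0
finger_force: 15.0
```

```bash
python3 -m pendant '[{"grip":-1,"linear":[-6,0,-2.6],"twist":0},{"grip":-1,"linear":[-6.5,0,-2.2],"twist":0},{"grip":-1,"linear":[-6.5,0,-2],"twist":0},{"grip":-1,"linear":[0,0,0],"twist":0}]' 15
python3 - <<'E'
from h import *
c=optics.read_camera('scene');cv2.imwrite('pics/s2.png',cv2.resize(c['pixels'][120:290,200:400],(800,600)[:0] or (700,595),interpolation=cv2.INTER_CUBIC))
E
```

```text
time_s: 4.95
ee_pos: [523.1, 17.4, 197.0]
eef_rot: [-2.332, -2.103, 0.003]
ft_force: [1.0, -0.9, -8.2]
grip_width: 23.8
finger_force: 15.0
```

View pics/s2.png

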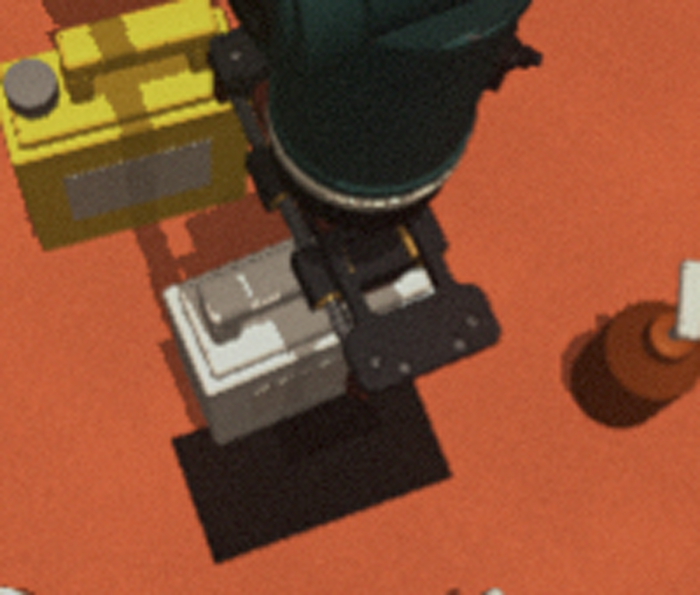

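Run:
```python
from h import *
import pickle
S=pickle.load(open('c0.pkl','rb'))['scene']
f=lambda x,y:(200+(x+.5)/3.5-.5,120+(y+.5)/3.5-.5)
print('bottom now z0,z5,z9',at(S,*f(218,445),0),at(S,*f(218,445),5),at(S,*f(218,445),9),'before',at(S,268.2,246.2,0))
print('shoulder front now z171,180',at(S,*f(212,392),171),at(S,*f(212,392),180),'before',at(S,240+133/4.7-.4,165+303/4.7-.4,171))
print('should back',at(S,*f(165,292),171),'before',at(S,240+78/4.7-.4,165+172/4.7-.4,171))
c=optics.read_camera('wrist');cv2.imwrite('pics/w2.png',c['pixels'])
```

```text
bottom now z0,z5,z9 [544.9 -59.2   0. ] [545.7 -59.6   5. ] [546.4 -60.    9. ] before [550.4 -46.3   0. ]
shoulder front now z171,180 [546.6 -64.  171. ] [548.3 -64.9 180. ] before [549.  -49.4 171. ]
should back [486.9 -60.  171. ] before [492.  -42.9 171. ]
```

View pics/w2.png

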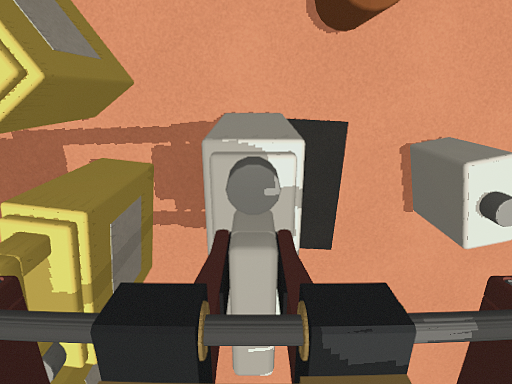

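The canister slid about 13 mm and lifted almost level: gripped near the centre at 15 N, the pads don't let it pivot. I'll set it down and re-grip at the very cap end of the handle with a lighter grip.

```bash
python3 -m pendant '[{"grip":-1,"linear":[0,0,3],"twist":0},{"grip":-1,"linear":[0,0,3],"twist":0},{"grip":-1,"linear":[0,0,0.5],"twist":0},{"grip":0,"linear":[0,0,0],"twist":0},{"grip":0,"linear":[0,0,0],"twist":0},{"grip":0.1,"linear":[0,0,0],"twist":0},{"grip":0.1,"linear":[0,0,0],"twist":0},{"grip":0.1,"linear":[0,0,0],"twist":0}]' 7
python3 - <<'E'
from h import *
go(526,38,190,-.10)
c=optics.read_camera('wrist');cv2.imwrite('pics/w3.png',c['pixels'])
import pickle;pickle.dump(c,open('cw3.pkl','wb'))
E
```

```text
time_s: 5.85
ee_pos: [524.2, 18.7, 191.0]
eef_rot: [2.332, 2.105, 0.0]
ft_force: [0.0, -0.3, 0.4]
grip_width: 48.3
finger_force: 0.0
t 5.85 p [524.2  18.7 191. ] tool-y ang -0.102 shift [19.4 -0.2  1. ] twist -0.002 F [ 0.  -0.3  0.4] w 48.3 f 0.0
```

View pics/w3.png

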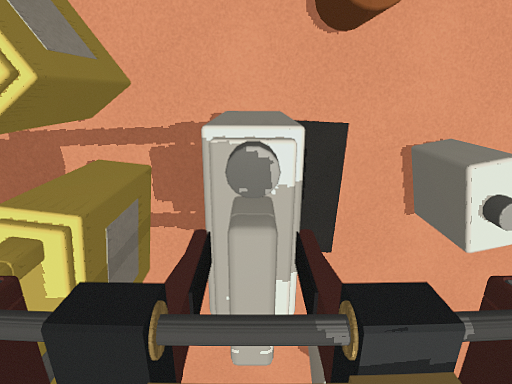

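The canister stands flat again: handle-bar ends at (253,198) and (252,363), cap centre at (252,169), shoulder corners at (203,127) and (304,127).

Run:
```python
from h import *
import pickle
c=pickle.load(open('cw3.pkl','rb'))
for o in([(c,(0,29,220),253,198),(c,(0,-56,220),252,363)],[(c,(0,48,191),252,169),(c,(32,70,171),304,127),(c,(-32,70,171),203,127)]):
    print(fit(o,[523,10,-.1]))
```

```text
(array([ 5.24484e+02,  2.59830e+01, -1.08000e-01]), array([[ -0. ,   6.8],
       [  0.1, -10. ]]))
(array([ 5.23166e+02,  1.50280e+01, -1.08000e-01]), array([[ 0.8,  2.8],
       [ 5.2, -0.9],
       [-6.1, -1.5]]))
```

Run:
```python
from h import *
import pickle
c=pickle.load(open('cw3.pkl','rb'))
c0=pickle.load(open('cw.pkl','rb'))
print(at(c,253,198,220),at(c,252,169,191),at(c,253.5,127,171), at(c,252,347,220))
print(at(c0,273.5,107,220),at(c0,273,84,191),at(c0,271,64,171))
```

```text
[528.  58. 220.] [528.1  64.3 191. ] [530.9  83.9 171. ] [518.8 -25.5 220. ]
[527.1  51.9 220. ] [530.  71. 191.] [530.8  90.  171. ]
```

```bash
python3 -m pendant '[{"grip":0.1,"linear":[0,0,-11],"twist":0},{"grip":0,"linear":[12,0,0],"twist":0},{"grip":-1,"linear":[12,0,0],"twist":0},{"grip":-1,"linear":[0,0,0],"twist":0},{"grip":-1,"linear":[0,0,0],"twist":0},{"grip":-1,"linear":[0,0,0],"twist":0},{"grip":-1,"linear":[0,0,0],"twist":0},{"grip":-1,"linear":[0,0,0],"twist":0}]' 8
python3 -m pendant '[{"grip":-1,"linear":[-3,0,-4],"twist":0},{"grip":-1,"linear":[-4,0,-3],"twist":0},{"grip":-1,"linear":[0,0,0],"twist":0}]'
python3 - <<'E'
from h import *
s=optics.read_camera('scene');w=optics.read_camera('wrist')['pixels']
a=cv2.resize(s['pixels'][150:270,220:340],(500,500),interpolation=cv2.INTER_CUBIC)
b=cv2.resize(w[90:390,180:340],(267,500))
cv2.imwrite('pics/m4.png',np.hstack([a,b]))
E
```

```text
time_s: 6.7
ee_pos: [526.5, 43.0, 202.0]
eef_rot: [-2.332, -2.105, -0.001]
ft_force: [0.5, 3.1, 2.0]
grip_width: 24.0
finger_force: 8.0
time_s: 7.0
ee_pos: [525.3, 34.7, 208.6]
eef_rot: [-2.332, -2.104, 0.002]
ft_force: [0.8, -0.2, -7.8]
grip_width: 24.3
finger_force: 8.0
```

View pics/m4.png

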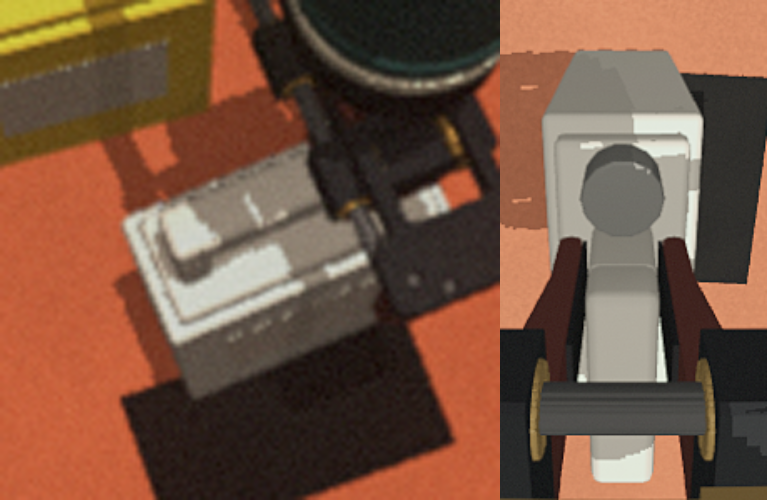

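```bash
cat >> h.py <<'E'
def fit3(obs,x0,lift=True):
    # p: plain-end mid x,y,z, yaw, tilt (cap up +)
    def f(p):
        Rm=Rn.from_euler('zx',[p[3],p[4]]).as_matrix();r=[]
        for cam,L,u,v in obs:
            r+=list(proj(cam,Rm@(np.array(L)+[0,70,0])+p[:3])[0]-[u,v])
        return r
    lo=[-2000,-2000,-1 if not lift else -8,-2,-.5];hi=[2000,2000,1 if not lift else 30,2,.5]
    q=least_squares(f,x0,x_scale=[10,10,5,.1,.1],bounds=(lo,hi),loss='soft_l1')
    p=q.x;Rm=Rn.from_euler('zx',[p[3],p[4]]).as_matrix();print('plain',p[:3].round(1),'yaw,tilt',p[3:].round(3),'cap',(Rm@[0,140,0]+p[:3]).round(1));print(np.array(f(p)).reshape(-1,2).round(1).tolist())
E
python3 - <<'E'
from h import *
s=optics.read_camera('scene');w=optics.read_camera('wrist')
S=[(s,(32,-70,0),265.6,245),(s,(32,-70,171),264,230.7),(s,(-32,-70,171),249.6,201.7)]
W=[(w,(-32,70,0),227.9,121.2),(w,(32,70,0),277.7,121.2),(w,(-32,70,171),207,159),(w,(32,70,171),300.4,159),(w,(0,48,191),180+122/1.669,90+185/1.667)]
for o in(S+W,W):
  for l in(True,False): fit3(o,[518,-50,.5,-.1,.05],l)
E
```

```text
plain [514.6 -51.4  -8. ] yaw,tilt [-0.107  0.051] cap [529.6  87.7  -0.8]
[[-1.6, 2.1], [-3.6, 1.8], [-2.1, -0.0], [-3.1, -0.2], [2.4, -0.0], [-3.5, -0.9], [2.1, -0.7], [-0.1, 0.5]]
plain [516.3 -51.2  -1. ] yaw,tilt [-0.095  0.044] cap [529.5  88.    5.2]
[[-1.0, 2.1], [-2.3, 1.3], [-1.4, -0.6], [-3.6, 0.3], [2.8, -0.2], [-5.3, -0.9], [3.4, -1.8], [0.0, 1.2]]
plain [515. -52.  -8.] yaw,tilt [-0.104  0.05 ] cap [529.6  87.1  -1.1]
[[-3.0, 0.4], [2.5, 0.4], [-3.4, -0.5], [2.1, -0.5], [0.1, 0.7]]
plain [515.2 -51.6  -1. ] yaw,tilt [-0.104  0.044] cap [529.7  87.5   5.1]
[[-3.4, 0.4], [3.0, 0.5], [-5.0, -0.8], [3.6, -0.8], [0.0, 1.8]]
```

The wrist half shows the cap-end face with its bottom edge at about v=121 (full frame) and the shoulder at 159. The fit gives a tilt of about 0.045 with the plain end still planted, 4 mm from where it started. The tipping works now, so I'll continue along the arc and measure by edge scan.

```bash
cat >> h.py <<'E'
def scan(name,u0,u1,v0,v1):
    c=optics.read_camera(name);g=cv2.cvtColor(c['pixels'],cv2.COLOR_BGR2HSV)[v0:v1,u0:u1,1].astype(int);return c,g
def capedges(u=(215,245,262,290)):
    """cap-end bottom edge row in wrist view at several columns (sat drop from counter to canister), and brightness jump = shoulder"""
    c=optics.read_camera('wrist');hsv=cv2.cvtColor(c['pixels'],cv2.COLOR_BGR2HSV).astype(int);out=[]
    for k in u:
        sat=hsv[:,k,1];r=[v for v in range(20,300) if sat[v-3:v].mean()>85 and sat[v+1:v+5].mean()<50]
        d=np.abs(np.diff(hsv[:,k,2]));
        out.append((k,r,[(v,int(d[v])) for v in np.argsort(-d[20:240])[:6]+20]))
    return c,out
E
python3 -m pendant '[{"grip":-1,"linear":[-5.5,0,-2],"twist":0},{"grip":-1,"linear":[-5.5,0,-2],"twist":0},{"grip":-1,"linear":[-5.5,0,-2],"twist":0},{"grip":-1,"linear":[0,0,0],"twist":0}]'
python3 - <<'E'
from h import *
c,o=capedges()
for k in o:print(k)
s,p,R=pose();print(p)
E
```

```text
time_s: 7.6
ee_pos: [524.4, 18.4, 215.4]
eef_rot: [2.332, 2.104, 0.0]
ft_force: [0.2, -0.3, -6.9]
grip_width: 23.8
finger_force: 8.0
(215, [126, 127, 128], [(np.int64(120), 60), (np.int64(233), 42), (np.int64(164), 26), (np.int64(163), 25), (np.int64(232), 19), (np.int64(235), 18)])
(245, [103, 104, 105], [(np.int64(171), 55), (np.int64(172), 42), (np.int64(103), 40), (np.int64(104), 36), (np.int64(163), 27), (np.int64(184), 21)])
(262, [103, 104, 105], [(np.int64(172), 55), (np.int64(104), 37), (np.int64(191), 36), (np.int64(103), 36), (np.int64(159), 33), (np.int64(187), 33)])
(290, [117, 118, 119], [(np.int64(117), 167), (np.int64(164), 54), (np.int64(231), 52), (np.int64(163), 44), (np.int64(181), 39), (np.int64(151), 36)])
[524.33282475  18.75948183 215.21544874]
```

Run:
```python
from h import *
w=optics.read_camera('wrist')
o=[(w,(0,70,0),252.5,103.8),(w,(0,70,171),253,163.8)]
fit3(o,[515,-51,.5,-.1,.1],False)
```

```text
plain [528.9 -46.9   1. ] yaw,tilt [0.   0.17] cap [528.9  91.1  24.6]
[[-1.9, 0.1], [0.6, -0.0]]
```

```bash
python3 -m pendant '[{"grip":-1,"linear":[-5,0,-1],"twist":0},{"grip":-1,"linear":[0,0,0],"twist":0}]'
python3 - <<'E'
from h import *
c,o=capedges((245,262))
for k in o:print(k[:2],[int(a[0]) for a in k[2]])
E
```

```text
time_s: 7.9
ee_pos: [524.0, 14.1, 216.4]
eef_rot: [2.332, 2.105, 0.001]
ft_force: [-0.0, 2.4, -4.8]
grip_width: 23.9
finger_force: 8.0
(245, [98, 99, 100]) [170, 186, 98, 189, 171, 224]
(262, [98, 99, 100]) [171, 187, 98, 170, 190, 161]
```

Run:
```python
from h import *
# scene: bottom front plain corner via saturation scan rows: print sat rows around
s=optics.read_camera('scene');cv2.imwrite('pics/s5.png',s['pixels'])
h=cv2.cvtColor(s['pixels'],cv2.COLOR_BGR2HSV)
for v in range(196,256,4):
    print(v,' '.join(f'{a:3d}/{b:3d}' for a,b in h[v,244:292:3,1:]))
```

```text
196 191/115 183/114 181/117 176/120 182/116 177/114 152/111  61/125  51/111  52/127  49/140  50/137  47/141  56/ 73  45/ 45  39/ 46
200 183/114 179/117 179/138 148/117  81/120  63/106  56/132  44/158  51/146  51/141  53/144  47/142  44/140  57/143  71/ 25  41/ 44
204 169/104  61/171  50/153  38/195  53/140  50/139  48/144  51/144  48/143  44/149  34/166  29/195  52/117  63/ 81  58/ 79 139/ 46
208  35/204  48/175  23/207  27/209  37/164  52/142  56/140  52/143  51/144  41/186  53/105  50/ 96  48/138  52/142  51/140  51/145
212 145/185  32/178  44/181  19/211  18/209  24/212  51/185  60/106  65/ 94  48/138  36/163  48/143  52/142  49/135  57/139  55/140
216 183/194  51/175  61/117  49/184  57/112  58/ 92  57/103  33/163  21/207  20/209  22/208  17/196  56/137  48/142  54/128  45/119
220 183/114 159/122  50/142  52/137  64/ 92  46/112  24/181  18/208  20/207  17/205  18/209  33/195  46/121  56/128  54/141  42/178
224 175/128 181/120  44/172  37/178  22/210  22/209  22/210  22/210  32/201  44/167  22/177  22/213  41/188  59/ 86  57/ 80  53/106
228 179/184 183/117 174/113  20/208  27/202 
[... 179 characters left out ...]
  68/ 94  69/ 85  62/ 78  60/ 81  67/ 87
236 171/206 177/193 183/121 179/121  84/103  64/ 92  62/ 87  58/ 96  58/ 93  56/ 86  72/ 89  70/ 87  63/ 81  57/ 85  55/ 83  77/ 63
240 178/199 177/202 181/152 173/121 185/116 171/115  53/ 91  56/ 86  57/ 89  59/ 87  61/ 92  69/ 85  57/ 63 148/ 31 100/ 33 100/ 28
244 181/200 176/194 180/159 142/ 43 109/ 35 170/ 30 120/ 32  85/ 48  60/ 85  71/ 68  75/ 34 135/ 32  70/ 29 106/ 29 148/ 31 146/ 28
248 178/205 181/197 128/ 60  92/ 39  93/ 41 123/ 31 103/ 42 115/ 40  85/ 42  83/ 37  90/ 37  92/ 36 132/ 27 104/ 32  87/ 35  94/ 27
252 184/200 177/202 178/183 124/ 37 104/ 44 115/ 40 124/ 37 109/ 35  81/ 41  99/ 36 124/ 33  83/ 37 147/ 33 120/ 32  83/ 40  93/ 33
```

Run:
```python
from h import *
s=optics.read_camera('scene');w=optics.read_camera('wrist')
S=[(s,(32,-70,0),267.5,245.5),(s,(32,-70,171),255.5,235),(s,(-32,-70,171),243.5,207.5)]
W=[(w,(0,70,0),252.5,98.8),(w,(0,70,171),253,161)]
fit3(S+W,[518,-48,.5,-.1,.15],True);fit3(S+W,[518,-48,.5,-.1,.15],False)
```

```text
plain [520.5 -45.5  17.7] yaw,tilt [-0.061  0.172] cap [529.   92.2  41.6]
[[0.8, 0.3], [0.1, 1.0], [-2.7, -2.9], [-2.1, 0.2], [0.6, -0.2]]
plain [518.3 -44.8   1. ] yaw,tilt [-0.074  0.19 ] cap [528.7  92.4  27.3]
[[0.4, 0.7], [-1.7, 2.6], [-3.8, -0.8], [-2.3, -0.2], [0.5, -0.5]]
```

Cap end about 25 mm up and plain end planted. Now I swing it about the plain end.

```bash
python3 -m pendant '[{"grip":-1,"linear":[-1,3.9,0],"twist":0.065},{"grip":-1,"linear":[-1,3.9,0],"twist":0.065},{"grip":-1,"linear":[-1,3.9,0],"twist":0.065},{"grip":-1,"linear":[-1,3.9,0],"twist":0.065},{"grip":-1,"linear":[-1,3.9,0],"twist":0.065},{"grip":-1,"linear":[-1,3.9,0],"twist":0.065},{"grip":-1,"linear":[-1,3.9,0],"twist":0.065},{"grip":-1,"linear":[-1,3.9,0],"twist":0.065}]'
python3 -m pendant '[{"grip":-1,"linear":[0,0,0],"twist":0},{"grip":-1,"linear":[0,0,0],"twist":0}]'
python3 - <<'E'
from h import *
go(548.4,-3.4,216,-.62)
c,o=capedges((235,245,262,275))
for k in o:print(k[:2],[int(a[0]) for a in k[2]])
s=optics.read_camera('scene')
h=cv2.cvtColor(s['pixels'],cv2.COLOR_BGR2HSV)
for v in range(196,268,4):
    print(v,' '.join(f'{a:3d}/{b:3d}' for a,b in h[v,232:289:3,1:]))
E
```

```text
time_s: 8.9
ee_pos: [551.2, -2.9, 216.6]
eef_rot: [2.796, 1.432, 0.003]
ft_force: [-0.2, 1.7, -2.6]
grip_width: 24.1
finger_force: 8.0
time_s: 9.1
ee_pos: [551.0, -3.0, 216.5]
eef_rot: [2.793, 1.437, 0.002]
ft_force: [0.4, 1.2, -0.3]
grip_width: 23.7
finger_force: 8.0
t 9.1 p [551.   -3.  216.5] tool-y ang -0.62 shift [-1.9 -1.9  0.5] twist -0.0 F [ 0.4  1.2 -0.3] w 23.7 f 8.0
(235, [98, 99, 100]) [98, 161, 162, 177, 176, 189]
(245, [97, 98, 99]) [96, 98, 171, 170, 183, 161]
(262, [87, 88, 89, 90]) [87, 171, 98, 170, 184, 161]
(275, [81, 82, 83]) [80, 81, 231, 98, 230, 162]
196 178/190 184/122 174/117 184/112 181/193 176/196 179/195 179/197 179/194 174/193 181/190 170/199 172/113 181/113 172/111 177/105  45/ 45 139/ 22  96/ 24
200 176/194 182/181 186/111 177/117 177/140  59/129  51/124  61/118  57/108  63/137  97/131  98/112 109/101 121/ 93 115/ 82 112/ 41  80/ 35  70/ 33  79/ 29
204 177/193 178/191 184/118 186/114 161/111  54/142  50/138  55/138  60/135  51/139  57/134  52/137  50/139  54/137  61/ 54  99/ 31  87/ 35  69/ 26  92/ 36
208 181/192 180/190 177/187 191/115  92/130  52/143
[... 1588 characters left out ...]
/ 48  82/ 59  69/ 70  70/ 73  69/ 70  93/ 44  70/ 51  69/ 37  72/ 32  44/ 41
252 177/205 183/202 182/202 176/203 175/202 173/204 178/186 103/ 37 134/ 40  83/ 37 132/ 27 113/ 36 131/ 33 104/ 32 119/ 30 140/ 31 113/ 34 145/ 30 149/ 29
256 175/203 185/200 181/202 181/199 183/199 179/199 179/202 130/ 49 113/ 36 120/ 32 117/ 37 139/ 33 113/ 34 156/ 31 116/ 33 170/ 24 112/ 32 140/ 31 118/ 26
260 181/200 178/198 182/198 184/197 178/200 177/195 177/203 185/176 105/ 39 159/ 37 112/ 32 143/ 32 115/ 31 143/ 32 159/ 32 131/ 35 131/ 33 136/ 30 179/ 27
264 179/199 178/196 188/194 181/200 181/199 178/198 183/199 182/196 124/ 41 127/ 38  94/ 38 121/ 40 117/ 37 128/ 32 135/ 32 228/ 19 128/ 30 161/ 27  93/ 33
```

```bash
python3 -m pendant '[{"grip":-1,"linear":[5,0,1],"twist":0},{"grip":-1,"linear":[5.5,0,2],"twist":0},{"grip":-1,"linear":[5.5,0,2],"twist":0},{"grip":-1,"linear":[5.5,0,2.5],"twist":0},{"grip":-1,"linear":[4,0,3],"twist":0},{"grip":-1,"linear":[2,0,2],"twist":0},{"grip":-1,"linear":[0,0,0],"twist":0}]'
python3 -m pendant '[{"grip":-1,"linear":[1,0,1.5],"twist":0},{"grip":-1,"linear":[0,0,0],"twist":0}]'
python3 - <<'E'
from h import *
go(548.4,-3.4,202,-.62)
c,o=capedges((215,235,245,262,275))
for k in o:print(k[:2],[int(a[0]) for a in k[2]])
E
```

```text
time_s: 9.9
ee_pos: [568.7, 20.8, 204.8]
eef_rot: [2.794, 1.436, 0.008]
ft_force: [2.3, 5.2, 8.7]
grip_width: 23.9
finger_force: 8.0
time_s: 10.1
ee_pos: [569.4, 21.6, 203.5]
eef_rot: [2.794, 1.435, 0.008]
ft_force: [2.9, 5.4, 8.7]
grip_width: 24.1
finger_force: 8.0
t 10.1 p [569.4  21.6 203.5] tool-y ang -0.622 shift [-32.6  -2.5   1.4] twist -0.002 F [2.9 5.4 8.7] w 24.1 f 8.0
(215, [139, 140, 141, 142]) [139, 44, 39, 38, 153, 154]
(235, [124, 125, 126]) [178, 165, 185, 125, 164, 179]
(245, [124, 125, 126]) [171, 165, 179, 172, 124, 164]
(262, [116, 117, 118]) [115, 172, 165, 124, 171, 180]
(275, [109, 110, 111, 112, 247]) [109, 231, 165, 124, 230, 108]
```

```bash
python3 -m pendant '[{"grip":0,"linear":[0,0,0],"twist":0},{"grip":0,"linear":[0,0,0],"twist":0},{"grip":0,"linear":[0,0,0],"twist":0},{"grip":0.2,"linear":[0,0,0],"twist":0},{"grip":0.2,"linear":[0,0,0],"twist":0},{"grip":0.2,"linear":[0,0,-40],"twist":0},{"grip":0.2,"linear":[0,0,-50],"twist":0},{"grip":0.2,"linear":[-40,0,-10],"twist":0}]' 
python3 -m pendant '[{"grip":0.2,"linear":[-20,0,0],"twist":0},{"grip":0.2,"linear":[0,0,0],"twist":0}]'
python3 - <<'E'
from h import *
import pickle
s=optics.read_camera('scene');w=optics.read_camera('wrist');t=optics.read_camera('top')
pickle.dump((s,w,t),open('c6.pkl','wb'))
go(548.4,-3.4,202,-.62)
a=cv2.resize(w['pixels'],(512,384));b=cv2.resize(s['pixels'][160:280,210:330],(288,288),interpolation=cv2.INTER_CUBIC)
d=cv2.resize(t['pixels'][70:190,180:300],(288,288),interpolation=cv2.INTER_CUBIC)
cv2.imwrite('pics/m6.png',np.hstack([cv2.copyMakeBorder(a,0,192,0,0,cv2.BORDER_CONSTANT),np.vstack([b,d])]))
E
```

```text
time_s: 10.95
ee_pos: [548.5, -11.2, 307.4]
eef_rot: [2.788, 1.437, 0.015]
ft_force: [-0.3, -1.5, 1.2]
grip_width: 52.8
finger_force: 0.0
time_s: 11.15
ee_pos: [530.8, -30.4, 302.7]
eef_rot: [2.795, 1.432, 0.0]
ft_force: [0.3, 0.0, 0.1]
grip_width: 52.7
finger_force: 0.0
t 11.3 p [532.1 -28.4 301.6] tool-y ang -0.622 shift [29.8 -1.2 99.6] twist -0.002 F [ 0.4  0.  -0.1] w 52.8 f 0.0
```

View pics/m6.png

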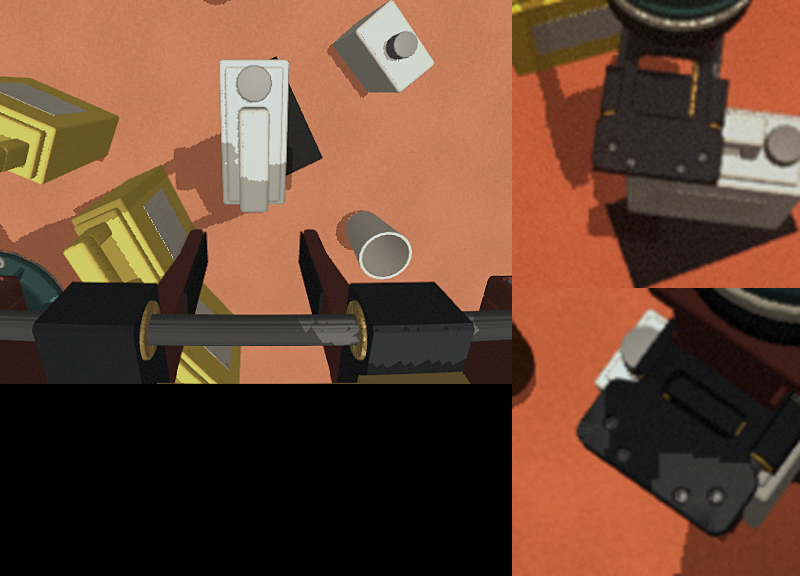

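The last picture shows the canister standing flat, turned in line with the tool. In the wrist view the cap is at (254,83), the handle ends are at (254,108) and (254,211), and the shoulder corners are at (221,61), (287,61), (286,205) and (222,205).

Run:
```python
from h import *
import pickle
s,w,t=pickle.load(open('c6.pkl','rb'))
W=[(w,(-32,70,171),221,61),(w,(32,70,171),287,61),(w,(32,-70,171),286,205),(w,(-32,-70,171),222,205)]
V=[(w,(0,48,191),254,83),(w,(0,29,220),254,108)]
S=[(s,(32,-70,0),263.3,248.3),(s,(32,70,0),323.7,255)]
for o in(W,V,S,W+V+S):
    q,r=fit(o,[555,5,-.6]);y=q[2];e=np.array([-np.sin(y),np.cos(y)])
    print(q,'plain',(q[:2]-70*e).round(1),'cap',(q[:2]+70*e).round(1),r.tolist())
for y in(29,-56):print(y,at(w,254,108 if y>0 else 211,220))
```

```text
[557.307   5.296  -0.624] plain [516.4 -51.5] cap [598.2  62.1] [[-3.9, -3.1], [3.9, -3.1], [0.2, 4.1], [-0.2, 4.2]]
[557.511   5.971  -0.627] plain [516.4 -50.7] cap [598.6  62.7] [[0.0, -0.2], [-0.0, 0.2]]
[561.757  15.311  -0.611] plain [521.6 -42. ] cap [601.9  72.6] [[-1.2, -0.1], [1.2, 0.1]]
[557.727   5.959  -0.619] plain [517.1 -51.1] cap [598.3  63. ] [[-4.3, -3.8], [3.5, -4.3], [0.5, 3.3], [0.1, 3.6], [-0.3, -0.3], [-0.1, 0.0], [-5.9, 0.0], [-3.4, 0.8]]
29 [574.6  29.5 220. ]
-56 [526.3 -37.7 220. ]
```

```bash
python3 -m pendant '[{"grip":0.1,"linear":[3,0.5,40],"twist":0},{"grip":0,"linear":[0,0,35],"twist":0},{"grip":0,"linear":[0,0,20],"twist":0},{"grip":0,"linear":[0,0,6],"twist":0},{"grip":-1,"linear":[0,0,0],"twist":0},{"grip":-1,"linear":[0,0,0],"twist":0},{"grip":-1,"linear":[0,0,0],"twist":0},{"grip":-1,"linear":[0,0,0],"twist":0}]' 9
python3 -m pendant '[{"grip":-1,"linear":[0,0,0],"twist":0},{"grip":-1,"linear":[0,0,0],"twist":0}]'
```

```text
time_s: 12.1
ee_pos: [535.0, -26.4, 202.2]
eef_rot: [2.794, 1.435, 0.003]
ft_force: [-0.4, 3.2, 2.9]
grip_width: 23.7
finger_force: 9.0
time_s: 12.3
ee_pos: [534.9, -26.4, 202.2]
eef_rot: [2.794, 1.435, 0.003]
ft_force: [-0.6, 2.5, 6.4]
grip_width: 23.9
finger_force: 9.0
```

```bash
python3 -m pendant '[{"grip":-1,"linear":[3,0,-3.5],"twist":0},{"grip":-1,"linear":[5,0,-2.5],"twist":0},{"grip":-1,"linear":[5.5,0,-2.3],"twist":0},{"grip":-1,"linear":[5.5,0,-2],"twist":0},{"grip":-1,"linear":[0,0,0],"twist":0}]'
python3 - <<'E'
from h import *
c=optics.read_camera('wrist');cv2.imwrite('pics/w7.png',c['pixels'])
c,o=capedges((225,240,254,270,280))
for k in o:print(k[:2],[int(a[0]) for a in k[2]])
h=cv2.cvtColor(c['pixels'],cv2.COLOR_BGR2HSV)
print('rows');
for v in range(60,240,6):
    print(v,' '.join(f'{a:3d}/{b:3d}' for a,b in h[v,190:325:8,1:]))
E
```

```text
time_s: 12.8
ee_pos: [545.6, -10.7, 211.7]
eef_rot: [2.794, 1.436, 0.0]
ft_force: [-1.2, -1.4, 0.4]
grip_width: 24.0
finger_force: 9.0
(225, [62, 63, 64, 258, 259]) [229, 228, 63, 155, 70, 72]
(240, [61, 62, 63, 64]) [116, 63, 195, 68, 129, 127]
(254, [61, 62, 63, 64]) [119, 65, 63, 126, 120, 118]
(270, [61, 62, 63, 64]) [71, 128, 113, 63, 70, 210]
(280, [61, 62, 63, 64, 254]) [229, 63, 228, 186, 70, 62]
rows
60 138/191 135/199 136/199 137/196 139/198 137/201 140/197 141/192 140/189 138/198 141/194 139/200 139/192 137/201 133/202 142/191 137/199
66 137/198 135/199  17/208  13/215  13/217  12/216  12/217  19/163  16/140   8/195  11/215  11/216  11/216   9/215 150/192 138/200 135/202
72 138/196 136/200  17/209  10/196  24/183  22/184  20/153  18/168  17/167  15/169  38/ 95  22/184  24/183   8/217 132/145 135/199 136/200
78 133/203 136/202  18/210  13/214   7/214   9/210  20/169  17/168  18/169  17/169  17/170   8/214   7/214  31/171 148/169 134/201 140/199
84 136/203 135/199  21/209  13/178   8/214  19/158  18/168  18/172  18/171  16/172  18/170   8/214   7/214  42/114 153/205 138/194 
[... 2805 characters left out ...]

210 137/201 148/138 153/138  27/140  27/163  30/119  25/163   8/214   7/213   7/215  13/210  27/163  25/162  27/161 136/195 137/199 135/200
216 137/199 145/137 150/138  29/143  27/162  30/127  28/162  20/170  35/152   8/216  27/160  27/163  27/161  26/158 135/200 137/197 137/197
222 136/200 155/125 148/138  28/147  27/161  31/125  26/164  27/163  27/163  28/162  27/158  25/163  24/160  17/211 134/202 138/200 136/199
228 137/195 137/197 150/138  28/147  32/153  26/135  27/163  27/162  27/162  28/162  27/158  26/165  22/174  21/169 138/199 138/200 136/199
234 137/195 137/196 151/120  34/143 125/ 55  26/ 88  27/162  27/161  27/161  27/161  29/157 125/ 53 130/ 53  20/194 136/201 137/197 136/203
```

```bash
cat >> h.py <<'E'
def fitcap(obs,x0,prior=None):
    def f(p):
        Rm=Rn.from_euler('zx',[p[2],p[3]]).as_matrix();r=[]
        for cam,L,u,v in obs: r+=list(proj(cam,Rm@(np.array(L)-[0,70,0])+[p[0],p[1],0])[0]-[u,v])
        return r
    q=least_squares(f,x0,x_scale=[10,10,.1,.1],loss='soft_l1');p=q.x
    Rm=Rn.from_euler('zx',[p[2],p[3]]).as_matrix()
    print('cap',p[:2].round(1),'yaw,tilt',p[2:].round(3),'plain',(Rm@[0,-140,0]+[p[0],p[1],0]).round(1));print(np.array(f(p)).reshape(-1,2).round(1).tolist())
E
python3 - <<'E'
from h import *
w=optics.read_camera('wrist')
o=[(w,(0,70,171),252,63),(w,(0,48,191),254,93),(w,(0,29,220),254,132)]
fitcap(o,[598,62,-.62,-.1])
fitcap(o[:2],[598,62,-.62,-.1])
E
```

```text
cap [604.  50.] yaw,tilt [-0.5  -0.13] plain [536.9 -71.8  15.9]
[[0.1, -0.6], [-0.1, 3.3], [0.1, -0.4]]
cap [603.9  34.7] yaw,tilt [-0.439 -0.22 ] plain [544.4 -88.9  27.7]
[[-0.0, 0.0], [0.0, 0.0]]
```

```bash
python3 -m pendant '[{"grip":-1,"linear":[5.5,0,-2.2],"twist":0},{"grip":-1,"linear":[5.5,0,-2],"twist":0},{"grip":-1,"linear":[5,0,-1.8],"twist":0},{"grip":-1,"linear":[0,0,0],"twist":0}]'
python3 - <<'E'
from h import *
w=optics.read_camera('wrist');s=optics.read_camera('scene')
h=cv2.cvtColor(w['pixels'],cv2.COLOR_BGR2HSV)
for u in(225,254,270):
    print(u,' '.join(f'{v}:{h[v,u,1]}/{h[v,u,2]}' for v in range(30,150,3)))
h=cv2.cvtColor(s['pixels'],cv2.COLOR_BGR2HSV)
for v in range(216,268,4):
    print(v,' '.join(f'{a:3d}/{b:3d}' for a,b in h[v,246:340:5,1:]))
E
```

```text
time_s: 13.35
ee_pos: [555.1, 2.6, 217.4]
eef_rot: [-2.794, -1.436, -0.001]
ft_force: [-1.3, -0.9, -0.5]
grip_width: 23.8
finger_force: 9.0
225 30:141/197 33:139/196 36:139/195 39:139/193 42:136/199 45:137/198 48:138/192 51:136/199 54:141/196 57:138/192 60:137/195 63:140/193 66:139/195 69:136/197 72:115/169 75:16/212 78:8/217 81:27/200 84:7/214 87:8/214 90:8/213 93:7/214 96:7/216 99:7/216 102:9/218 105:7/213 108:8/214 111:8/215 114:7/213 117:7/213 120:7/213 123:8/214 126:7/213 129:7/213 132:7/213 135:8/214 138:8/214 141:8/214 144:7/213 147:7/213
254 30:140/195 33:138/194 36:138/194 39:140/191 42:135/199 45:137/193 48:136/200 51:137/196 54:136/195 57:138/196 60:136/193 63:139/195 66:136/200 69:135/200 72:140/149 75:18/159 78:21/159 81:17/162 84:19/163 87:19/165 90:17/165 93:17/166 96:18/169 99:15/169 102:18/169 105:18/173 108:16/172 111:18/172 114:18/172 117:15/173 120:16/175 123:19/120 126:30/138 129:27/141 132:24/198 135:14/212 138:8/213 141:8/214 144:7/213 147:7/213
270 30:140/191 33:138/191 36:139/189 39:136/195 42:138/192 45:135/202 48:138/194 51:137/195 54:136/193 57:139/194 60:
[... 1635 characters left out ...]
/ 45  42/ 49  45/ 51  44/ 92  46/ 50  47/ 54  54/ 81  54/ 89  92/108 177/195
252 175/200 169/ 77 138/ 37 103/ 42 255/ 21 111/ 39 147/ 26 132/ 27 142/ 27  93/ 33  83/ 43  75/ 58  91/ 45  70/ 51  96/ 40  57/ 90  83/ 46 178/199 179/199
256 178/204 180/196 106/ 41 115/ 42 124/ 39 116/ 33 149/ 29 128/ 30 149/ 29 123/ 31 102/ 35  98/ 34 119/ 30  74/ 38 105/ 39  90/ 34 112/ 57 178/196 176/199
260 179/197 175/203 143/ 32 131/ 35 143/ 32 153/ 30 182/ 28 128/ 28  97/ 29 108/ 33 109/ 35  81/ 38 106/ 36 124/ 33 143/ 73 178/200 173/200 176/197 180/197
264 180/204 182/196 122/ 44 105/ 34  90/ 37 120/ 36 122/ 25 187/ 30 170/ 27 120/ 34 113/ 36  80/ 32 160/ 97 177/200 183/198 180/197 175/198 178/200 176/197
```

Run:
```python
from h import *
w=optics.read_camera('wrist');s=optics.read_camera('scene')
o=[(w,(0,70,171),252,73.5),(w,(0,48,191),254,98),(w,(0,29,220),254,132)]
fitcap(o,[598,62,-.62,-.18])
e=np.array([.583,.812])
for th in(.08,.12,.16,.2):
  Rm=Rn.from_euler('zx',[-.622,-th]).as_matrix();P=lambda L:Rm@(np.array(L)-[0,70,0])+[598.4,62.7,0]
  print(th,proj(w,[P((0,70,171)),P((0,48,191)),P((0,29,220))]).round(0).tolist(),proj(s,[P((32,-70,0)),P((32,70,0))]).round(1).tolist(),P((0,-40,209)).round(1))
```

```text
cap [610.1  42.8] yaw,tilt [-0.422 -0.226] plain [552.8 -81.7  28.6]
[[-0.2, -0.7], [0.3, 4.3], [-0.1, -0.4]]
0.08 [[241.0, 90.0], [238.0, 127.0], [234.0, 167.0]] [[257.4, 247.3], [320.2, 255.7]] [534.3  -9.7 215.5]
0.12 [[235.0, 81.0], [231.0, 116.0], [223.0, 153.0]] [[257.6, 246.7], [320.3, 255.6]] [534.3  -1.  218.2]
0.16 [[228.0, 72.0], [223.0, 105.0], [212.0, 138.0]] [[257.9, 246.1], [320.4, 255.6]] [534.3   7.7 220.6]
0.2 [[222.0, 63.0], [215.0, 94.0], [201.0, 124.0]] [[258.3, 245.4], [320.5, 255.5]] [534.3  16.6 222.6]
```

```bash
sed -i "s/'zx'/'ZX'/" h.py
python3 - <<'E'
from h import *
w=optics.read_camera('wrist');s=optics.read_camera('scene')
o=[(w,(0,70,171),252,73.5),(w,(0,48,191),254,98),(w,(0,29,220),254,132)]
fitcap(o,[598,62,-.62,-.18])
for th in(.08,.12,.16,.2):
  Rm=Rn.from_euler('ZX',[-.622,-th]).as_matrix();P=lambda L:Rm@(np.array(L)-[0,70,0])+[598.4,62.7,0]
  print(th,proj(w,[P((0,70,171)),P((0,48,191)),P((0,29,220))]).round(0).tolist(),proj(s,[P((32,-70,0)),P((32,70,0))]).round(1).tolist(),P((0,-40,209)).round(1))
E
```

```text
cap [591.2  52. ] yaw,tilt [-0.585 -0.202] plain [515.5 -62.4  28.1]
[[0.3, -0.7], [-0.7, 4.5], [0.3, -0.4]]
0.08 [[254.0, 85.0], [254.0, 121.0], [254.0, 160.0]] [[257.4, 247.3], [320.1, 255.8]] [544.2 -12.8 217.1]
0.12 [[254.0, 74.0], [254.0, 108.0], [254.0, 143.0]] [[257.7, 246.9], [320.1, 255.8]] [549.3  -5.7 220.7]
0.16 [[254.0, 63.0], [254.0, 94.0], [254.0, 124.0]] [[258.0, 246.5], [320.1, 255.8]] [554.5   1.5 223.9]
0.2 [[254.0, 52.0], [254.0, 80.0], [254.0, 105.0]] [[258.5, 246.0], [320.1, 255.8]] [559.8   8.8 226.7]
```

```bash
python3 -m pendant '[{"grip":-1,"linear":[-0.8,3.9,0],"twist":-0.059},{"grip":-1,"linear":[-0.8,3.9,0],"twist":-0.059},{"grip":-1,"linear":[-0.8,3.9,0],"twist":-0.059},{"grip":-1,"linear":[-0.8,3.9,0],"twist":-0.059},{"grip":-1,"linear":[-0.8,3.9,0],"twist":-0.059},{"grip":-1,"linear":[-0.8,3.9,0],"twist":-0.059},{"grip":-1,"linear":[-0.8,3.9,0],"twist":-0.059},{"grip":-1,"linear":[-0.8,3.9,0],"twist":-0.059}]'
python3 -m pendant '[{"grip":-1,"linear":[0,0,0],"twist":0},{"grip":-1,"linear":[0,0,0],"twist":0}]'
python3 - <<'E'
from h import *
go(580.5,-16,217.4,-.152)
w=optics.read_camera('wrist')
h=cv2.cvtColor(w['pixels'],cv2.COLOR_BGR2HSV)
for u in(225,254,275):
    print(u,' '.join(f'{v}:{h[v,u,1]}/{h[v,u,2]}' for v in range(51,141,3)))
for v in(85,100,130): print(v,' '.join(f'{u}:{h[v,u,1]}/{h[v,u,2]}' for u in range(194,320,4)))
E
```

```text
time_s: 14.45
ee_pos: [580.1, -16.2, 216.4]
eef_rot: [-2.379, -2.05, -0.0]
ft_force: [-0.2, 0.8, -6.4]
grip_width: 23.6
finger_force: 9.0
time_s: 14.65
ee_pos: [579.8, -16.3, 216.6]
eef_rot: [-2.383, -2.046, 0.001]
ft_force: [0.4, 0.9, -6.9]
grip_width: 23.6
finger_force: 9.0
t 14.65 p [579.8 -16.3 216.6] tool-y ang -0.152 shift [ 0.4  0.6 -0.8] twist 0.0 F [ 0.4  0.9 -6.9] w 23.6 f 9.0
225 51:138/192 54:138/198 57:140/191 60:141/192 63:139/196 66:140/195 69:141/199 72:18/202 75:8/212 78:13/174 81:17/212 84:7/212 87:7/211 90:7/211 93:8/212 96:8/215 99:8/216 102:8/213 105:7/211 108:7/211 111:8/212 114:8/212 117:7/211 120:8/212 123:8/211 126:7/211 129:7/211 132:8/212 135:8/215 138:10/214
254 51:137/192 54:139/192 57:137/199 60:140/191 63:137/195 66:136/191 69:143/198 72:11/138 75:16/158 78:18/158 81:16/159 84:19/161 87:17/162 90:16/162 93:16/164 96:16/164 99:17/167 102:17/166 105:17/168 108:17/169 111:18/170 114:18/171 117:17/170 120:18/171 123:22/69 126:25/171 129:25/141 132:25/196 135:17/209 138:7/213
275 51:137/199 54:141/190 57:138/192 60:136/197 63:138/194 66:138/198 69:143/202 72
[... 602 characters left out ...]
 198:137/197 202:139/195 206:56/155 210:8/213 214:28/194 218:8/212 222:8/212 226:10/201 230:16/156 234:17/161 238:17/163 242:17/164 246:17/166 250:18/166 254:17/167 258:18/167 262:18/167 266:18/166 270:18/166 274:15/166 278:12/103 282:7/212 286:7/211 290:13/213 294:9/210 298:16/207 302:140/202 306:134/200 310:133/201 314:141/194 318:139/193
130 194:150/136 198:150/133 202:145/134 206:116/125 210:13/213 214:32/165 218:7/211 222:10/212 226:8/212 230:30/159 234:26/140 238:33/133 242:30/137 246:28/136 250:28/136 254:30/138 258:26/137 262:28/138 266:34/129 270:15/156 274:8/216 278:7/211 282:7/211 286:7/212 290:16/211 294:9/209 298:20/205 302:142/190 306:136/200 310:141/190 314:138/199 318:138/190
```

```bash
python3 -m pendant '[{"grip":-1,"linear":[-5,0,1.8],"twist":0},{"grip":-1,"linear":[-5.5,0,2],"twist":0},{"grip":-1,"linear":[-5.5,0,2.2],"twist":0},{"grip":-1,"linear":[-5.5,0,2],"twist":0},{"grip":-1,"linear":[-5.5,0,2.3],"twist":0},{"grip":-1,"linear":[-5,0,2.5],"twist":0},{"grip":-1,"linear":[-3,0,2],"twist":0},{"grip":-1,"linear":[0,0,0],"twist":0}]'
python3 -m pendant '[{"grip":0,"linear":[0,0,0],"twist":0},{"grip":0,"linear":[0,0,0],"twist":0},{"grip":0,"linear":[0,0,0],"twist":0},{"grip":0.2,"linear":[0,0,0],"twist":0},{"grip":0.2,"linear":[0,0,0],"twist":0},{"grip":0.2,"linear":[0,0,-40],"twist":0},{"grip":0.2,"linear":[0,0,-50],"twist":0},{"grip":0.2,"linear":[-20,0,-10],"twist":0}]' 
python3 -m pendant '[{"grip":0.2,"linear":[0,0,0],"twist":0},{"grip":0.2,"linear":[0,0,0],"twist":0}]'
python3 - <<'E'
from h import *
import pickle
w=optics.read_camera('wrist');pickle.dump(w,open('c8.pkl','wb'))
go(0,0,0,-.152)
h=cv2.cvtColor(w['pixels'],cv2.COLOR_BGR2HSV)
for u in(230,254,275):
    print(u,' '.join(f'{v}:{h[v,u,1]}/{h[v,u,2]}' for v in range(30,240,3)))
for v in(75,85,110,160): print(v,' '.join(f'{u}:{h[v,u,1]}/{h[v,u,2]}' for u in range(194,320,4)))
E
```

```text
time_s: 15.5
ee_pos: [575.5, -51.3, 203.5]
eef_rot: [2.382, 2.048, 0.002]
ft_force: [-1.2, 2.6, 1.4]
grip_width: 24.0
finger_force: 9.0
time_s: 16.3
ee_pos: [575.1, -70.0, 308.3]
eef_rot: [2.374, 2.047, 0.01]
ft_force: [1.0, -0.1, -0.2]
grip_width: 52.3
finger_force: 0.0
time_s: 16.5
ee_pos: [571.6, -70.7, 301.8]
eef_rot: [-2.382, -2.047, 0.0]
ft_force: [0.4, -0.7, -0.7]
grip_width: 52.9
finger_force: 0.0
t 16.55 p [571.2 -70.3 301.1] tool-y ang -0.15 shift [ -16.4 -574.5  302.4] twist 0.002 F [-1.2  0.2  0.4] w 52.4 f 0.0
230 30:136/199 33:136/202 36:136/199 39:138/200 42:16/201 45:8/217 48:24/184 51:8/216 54:7/215 57:7/215 60:7/215 63:8/215 66:7/215 69:8/215 72:8/216 75:7/215 78:7/215 81:8/215 84:7/215 87:8/215 90:7/215 93:7/215 96:8/215 99:7/214 102:7/215 105:8/216 108:7/215 111:7/215 114:8/215 117:8/215 120:8/216 123:7/215 126:8/215 129:8/216 132:29/157 135:27/163 138:23/163 141:26/164 144:27/163 147:26/164 150:25/162 153:25/162 156:27/162 159:28/163 162:27/163 165:27/162 168:27/163 171:25/162 174:27/161 177:29/160 180:25/161 183:25/163 186:27/141 189:15/150 192:149/139 195:148/1
[... 2404 characters left out ...]
:137/193 206:137/195 210:138/192 214:136/197 218:141/203 222:10/196 226:28/199 230:8/215 234:6/202 238:29/148 242:11/216 246:7/215 250:8/216 254:7/214 258:8/215 262:7/215 266:18/210 270:8/219 274:7/215 278:7/216 282:9/208 286:17/198 290:137/197 294:136/199 298:136/199 302:141/192 306:139/197 310:137/195 314:137/196 318:139/194
160 194:149/139 198:148/140 202:149/142 206:145/142 210:148/140 214:147/142 218:148/145 222:18/141 226:31/141 230:27/163 234:28/163 238:31/139 242:28/156 246:27/163 250:27/161 254:27/163 258:27/162 262:10/205 266:22/208 270:24/162 274:27/162 278:24/157 282:27/167 286:140/120 290:136/201 294:137/199 298:140/193 302:136/201 306:137/199 310:137/193 314:136/199 318:137/195
```

Run:
```python
from h import *
import pickle
w=pickle.load(open('c8.pkl','rb'))
W=[(w,(-32,70,171),220,41.5),(w,(32,70,171),288.5,41.5),(w,(32,-70,171),286.5,190),(w,(-32,-70,171),221,190)]
V=[(w,(0,48,191),252.5,64),(w,(0,29,220),254,89)]
for o in(W,V,W+V):
    q,r=fit(o,[581,-12,-.15]);d=q[:2]-[581,-12];c,s=np.cos(-.152),np.sin(-.152)
    print(q,'in pad',(c*d[0]+s*d[1]).round(1),(-s*d[0]+c*d[1]).round(1),r.tolist())
for n in('scene','top'):
    c=optics.read_camera(n);h=cv2.cvtColor(c['pixels'],cv2.COLOR_BGR2HSV)
    m=((h[...,2]<48)&True).astype(np.uint8)
    cc,ss=np.cos(-.152),np.sin(-.152)
    # fraction of dark pixels along pad rim, 5 mm inside each edge
    for nm,pts in dict(front=[(37,y) for y in range(-75,76,10)],back=[(-37,y) for y in range(-75,76,10)],cap=[(x,76) for x in range(-35,36,7)],plain=[(x,-76) for x in range(-35,36,7)]).items():
        P=proj(c,[[581+cc*x-ss*y,-12+ss*x+cc*y,0] for x,y in pts]).round().astype(int)
        print(n,nm,''.join('D' if 0<=v<384 and 0<=u<512 and m[v,u] else ('w' if h[min(max(v,0),383),min(max(u,0),511),1]<75 else 'o') for u,v in P))
```

```text
[ 5.80956e+02 -1.22580e+01 -1.54000e-01] in pad -0.0 -0.3 [[-3.2, -3.3], [3.2, -3.1], [0.0, 4.3], [0.0, 4.1]]
[ 5.82411e+02 -1.33560e+01 -9.20000e-02] in pad 1.6 -1.1 [[0.0, 0.6], [-0.0, -0.5]]
[ 5.80651e+02 -1.26110e+01 -1.51000e-01] in pad -0.3 -0.7 [[-3.7, -2.7], [2.7, -2.7], [-0.1, 4.6], [-0.0, 4.6], [1.3, -0.1], [-0.2, -1.3]]
scene front DwwwwwwwwwwwwDDD
scene back DwDwwwwwwDwwwwww
scene cap wwwwwwwwwoD
scene plain DDDDDDDDDDD
top front wwwwwwwwwwwwwwww
top back DDDDDDDDDDDDDDDD
top cap DDwwwwwwwww
top plain DDDwwwwwDwD
```

```bash
python3 -c "
from workcell import ctrl
print(ctrl.finish_job())"
```

```text
the job is handed in; nothing more can be done
None
```

I walked the white canister onto the pad in two tip-and-swing steps, let go and handed it in; my last camera fit puts it upright within about 2 mm of the pad's centre and square with it (under 4 degrees). My first tip attempt slid it a few mm and may have raised it nearly level by about 6 mm (the limit is 12 mm) before I re-gripped. No verdict came back.

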